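# Tip the incubator lid over, catch it and lower it shut

### The job

Close the lid of the slide incubator without jolting the slides inside: with a finger, tip the open lid forward past upright so that it starts to fall, catch it from beneath on a finger and let it come to rest there for a moment while it is still well open, then lower it gently on the finger until it is fully shut, with no drop at the end, and come away. Do not pinch or force the lid, and leave the bottle, jar and slide box standing where they are.

Things in the scene. Friction and masses are not known exactly. Their poses are not given: they have to be found in the camera images.
- casing: Slide incubator: fixed white open-topped casing, 150 (x) by 220 (y) by 120 mm high, glass slides in its well below the rim. Origin at the centre of its underside, on the table; its x points from its front (robot side) to its hinge side, y left, z up. Place and yaw vary. Nothing stands in front of it or behind it.
- lid (a joint): Lid angle, rad: 0 shut (level), 1.57 upright, 1.85 leaning back on its stop. Starts and stays leaning back (1.72 to 1.85). The worn damped hinge only slows it: tipped below about 1.5 it falls by itself, slowly at first (1.45 to 0.6 takes 2.5 to 5 s, to shut 3.5 to 6.5 s) and lands at 0.55 to 0.9 rad/s, too hard. Damper 0.45 N m per rad/s. Once shut it stays shut.
- lid_hinge (a point): Middle of the hinge axis, at the top of the casing's rear edge: 75 mm behind the casing's centre (casing +x) and 120 mm above the table. The axis runs along casing y.
- lid_lip (a point): Middle of the lid's free front edge, on its underside, 185 mm from the hinge. The lid is a flat grey plate, 7 mm thick, 216 mm wide, 0.3 to 0.45 kg, no handle; shut, its underside is 120 mm above the table and its front 35 mm overhang the casing, so a finger can stay beneath until it is down. 1.5 to 2.2 N up at the lip carries it when nearly shut.
- oil_bottle: Small loose dropper bottle with a black cap, 32 mm across, 75 mm high, beside the incubator; to be left alone. Origin at the centre of its underside.
- stain_jar: Loose amber jar, 54 mm across, 85 mm high, beside the incubator; to be left alone. Origin at the centre of its underside.
- slide_box: Loose grey plastic box, 85 by 35 by 50 mm high, beside the incubator; to be left alone. Origin at the centre of its underside.

How it is judged:
By the outcome, as a careful person would: the job done as asked, in the order asked, and still so for the second after the job is handed in, with the robot touching nothing.
It also fails if it takes over 54 s, if anything falls off the work surface, if the arm or the gripper's body presses on something with over 40 N, if the wrist force passes 120 N, or if a joint passes its speed limit or range.

### The arm

A 6-joint arm with a two-finger parallel gripper is mounted at the origin on the work surface. World frame = base frame: x ahead of the robot, y to its left, z up, the work surface at z = 0. Lengths are in m, angles in rad, forces in N, time in s.
With the tool pointing down it reaches from about 0.375 to 0.9 m from the base axis. Payload 3.1 kg.
Tool frame: the origin (TCP) lies at the centre of the arm's flange, where the gripper is bolted on; the fingertips stand 182 mm ahead of it and the grasp point (between the pads) lies 164 mm ahead of it; z points along the fingers, y is the line along which they close (so a half turn about z gives the same grasp; the last joint's range is limited). The gripper opens to 87 mm and grips with 3 to 60 N. Pads are 19 mm wide; open, the fingers measure 117 mm over their backs; the gripper's body (75 mm by 190 mm) begins 51 mm behind the grasp point.
Start: joints at [-1.496, 0.527, 1.433, -0, 1.181, -0.178], TCP at [0.157, -0.605, 0.405] pointing down, gripper open.
Joint ranges: [-3.08, 3.08], [-0.75, 2.2], [0.22, 2.44], [-1.43, 4.57], [0, 2.65], [-2.85, 2.85]. Speed limits (rad/s): [2.79, 2.79, 3.14, 3.14, 3.14, 3.14].

### API

Orientations are given as a unit quaternion [x, y, z, w].
In Python, from rig import * gives the robot as it stands.
- The arm moves only by the tool move_arm, never from a script. Its argument "commands" is a list that holds one entry, the list of rows, each a list of 6 numbers: the shift along the tool's x, y, z in units of 40 mm (1.0 is 40 mm), then the turn, a rotation vector about the tool's x, y, z in rad. A call has 1 to 12 rows; each row is the pose to reach, as a shift and turn from the pose commanded when the call began, along the tool's axes at that moment; what a row does not reach only later rows make up. A row lasts 1/8 s, in which the tool goes at most 62.5 mm and 10.7 degrees, less where a joint would pass 70% of its speed; a pose out of reach is approached as far as the arm can. A call with a gripper value outside its range is refused whole. "claw" is the closure, from -1 (fully open) to 1 (shut), so that 0 is half open, set as the call begins (left out, the last holds). The fingers move at their own pace and stop on an object; "squeeze" is the grip in N (left out, the last holds). Time passes only in rows, so rows that repeat a pose let the fingers close. It gives the time, the measured TCP pose, the force, the opening and the grip force at its end, in the units of the state.
- get_obs(): the state, without advancing time (a new reading comes with each control period).
- camera(name): name is "scene" or "top" or "wrist"; returns a dict with "pixels" (400x640x3 uint8, blue, green, red), "range_z" (400x640 float32, m along the optical axis (not along the pixel's ray), 0 where there is no reading), "camera_matrix" (3x3 intrinsics, pixels), "extrinsics" (4x4, takes a point from world to camera coordinates). Camera axes: x right, y up, looking along -z (the intrinsics and any distortion apply to the point x, -y, -z); pixel columns grow to the right and rows downward; lengths in m; the calibration is good to about 2 mm. A picture is of the moment at which its call begins.
- hand_in(): hands the job in; it is judged then, once.
The state is a dict: "time": time; "q": joint angles; "joint_velocities": joint speeds; "joint_torque": joint torques, N m; "position": TCP position; "tool_rot": TCP orientation; "ft_force": force on the tool from outside, world axes, zero at the start; "moment": the same for the moment, N m; "grip_width": finger opening in m; "grip_force": force on a finger pad.
Only numpy, scipy, OpenCV 4.12 (cv2) and the standard library are available. Lean on these libraries where they do the work, as an engineer would, in place of code of your own. Each camera call takes 0.05 s, during which the arm holds its last target. There are 200 camera calls.

## Working session

There is one attempt and no reset: what is moved stays moved. The work goes in short steps, Python scripts to look and compute and a tool call to move; the robot and the scene stay as the last step left them, time stands still between calls to the robot, and variables do not carry over. Pictures are saved under pics/ and viewed, at most 10 in all, crops included, and the job is handed in when it is done.

Besides the shell and the picture viewer there is one more tool, called after ">>>" as name(argument=value, ...) on one line, values as JSON. move_arm: Moves the arm, as the interface text tells. Its arguments: {"type":"object","properties":{"commands":{"type":"array","items":{"type":"array","items":{"type":"array","items":{"type":"number"}}}},"claw":{"type":"number"},"squeeze":{"type":"number"}},"required":["commands"]}

```bash
ls; mkdir -p pics; cat > h.py <<'E'
from rig import *
import numpy as np, cv2
from scipy.spatial.transform import Rotation as R
def pts(c):
    K=np.array(c["camera_matrix"]);E=np.array(c["extrinsics"]);z=np.array(c["range_z"])
    v,u=np.mgrid[0:400,0:640]
    P=np.stack([(u-K[0,2])/K[0,0]*z,-(v-K[1,2])/K[1,1]*z,-z],-1)
    W=(P-E[:3,3])@E[:3,:3]
    W[z<=0]=np.nan
    return W
E
python3 - <<'E'
from h import *
o=get_obs();print({k:np.round(v,3) for k,v in o.items()})
a=camera("scene");b=camera("top")
np.savez("c.npz",a=pts(a),b=pts(b),ap=a["pixels"],bp=b["pixels"])
cv2.imwrite("pics/s.png",a["pixels"]);cv2.imwrite("pics/t.png",b["pixels"])
E
```

```text
pics
{'time': np.float64(0.0), 'q': array([-1.495,  0.528,  1.434, -0.   ,  1.181, -0.179]), 'joint_velocities': array([ 0.001,  0.   , -0.001, -0.   , -0.   ,  0.001]), 'joint_torque': array([ -0.   , -44.005, -17.659,   0.063,   0.058,  -0.   ]), 'position': array([ 0.157, -0.605,  0.404]), 'tool_rot': array([ 0.992,  0.127,  0.   , -0.001]), 'ft_force': array([-0.01 ,  0.615, -0.185]), 'moment': array([0.012, 0.044, 0.022]), 'grip_force': np.float64(0.0), 'grip_width': np.float64(0.087)}
```

View pics/s.png

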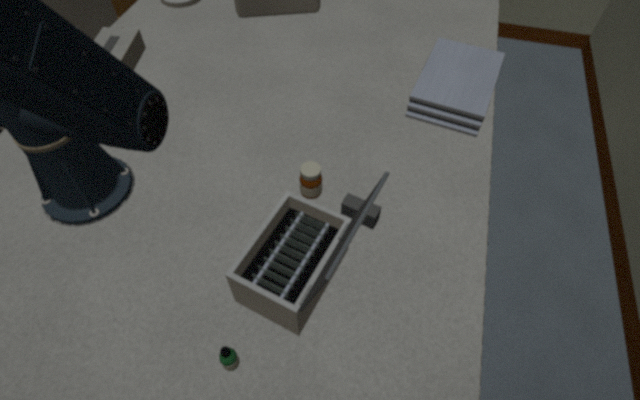

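View pics/t.png

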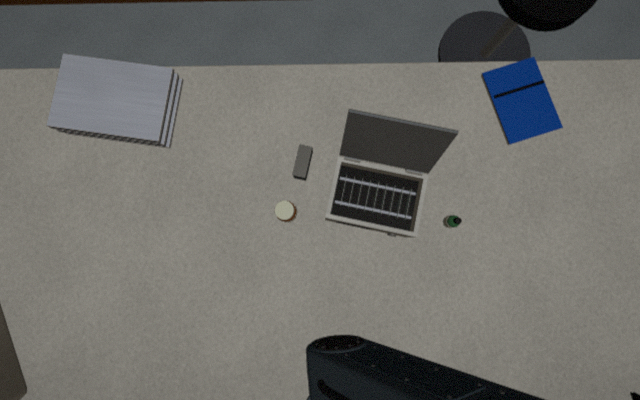

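The scene view shows the open incubator around (290,260), its lid leaning back, the bottle at (228,357), the jar at (310,180) and the box at (360,210). In the top view the casing rim has corners near (337,158), (427,172), (415,236) and (326,220), and the lid's top edge runs from (349,110) to (457,131).

```bash
python3 - <<'E'
from h import *
d=np.load("c.npz");b=d["b"]
for n,r in dict(rimtop=(slice(150,245),slice(315,440))).items():
    P=b[r].reshape(-1,3);m=(P[:,2]>.112)&(P[:,2]<.128);Q=P[m]
    rect=cv2.minAreaRect(Q[:,:2].astype(np.float32));print(n,len(Q),rect,np.round(cv2.boxPoints(rect),3).tolist())
for p in [(349,112),(455,132),(350,150),(430,165),(390,140),(452,221),(285,211),(303,162),(330,218),(412,233)]:
    print(p,np.round(b[p[1],p[0]],3))
a=d["a"]
for S in (a,b):
    P=S.reshape(-1,3);m=(P[:,2]>.15)&(P[:,2]<.35)&(P[:,0]>.45)&(P[:,0]<.95)&(abs(P[:,1])<.5)
    Q=P[m];
    if len(Q)>50:
        c=np.median(Q,0);n=np.linalg.svd(Q-c,full_matrices=0)[2][2];print(len(Q),c,n,Q.min(0),Q.max(0))
E
```

```text
rimtop 1417 ((0.5572509765625, -0.0831960067152977), (0.22058343887329102, 0.1539812684059143), 77.5523910522461) [[0.4580000042915344, -0.17399999499320984], [0.609000027179718, -0.2070000022649765], [0.656000018119812, 0.00800000037997961], [0.5059999823570251, 0.04100000113248825]]
(349, 112) [ 0.701 -0.007  0.298]
(455, 132) [ 0.658 -0.21   0.299]
(350, 150) [ 0.658 -0.018  0.163]
(430, 165) [ 0.621 -0.198  0.168]
(390, 140) [ 0.662 -0.097  0.233]
(452, 221) [ 0.499 -0.28   0.058]
(285, 211) [0.525 0.139 0.081]
(303, 162) [0.656 0.096 0.048]
(330, 218) [0.505 0.028 0.12 ]
(412, 233) [ 0.468 -0.164  0.12 ]
1408 [ 0.66440515 -0.13697472  0.2884568 ] [-0.94444445  0.21599891  0.24772798] [ 0.61349488 -0.21832673  0.15012881] [ 7.07375749e-01 -5.04041983e-04  3.01802617e-01]
4478 [ 0.66128621 -0.10662621  0.24115502] [-0.93655329  0.20779965  0.28228927] [ 0.61442933 -0.21699114  0.15006991] [0.70809994 0.00408185 0.30197441]
```

```bash
cat >> h.py <<'E'
cx=np.array([.977,-.214,0]);cx/=np.linalg.norm(cx);cy=np.array([-cx[1],cx[0],0]);Z=np.array([0,0,1.])
H=np.array([.557,-.083,.12])+.075*cx
def ori(el): # closing line along cx, fingers along cy, el below horizontal
    z=np.cos(el)*cy-np.sin(el)*Z; return R.from_matrix(np.column_stack([np.cross(cx,z),cx,z]))
RT=ori(np.radians(25))
def show():
    o=get_obs();r=R.from_quat(o["tool_rot"]);p=np.array(o["position"]);t=p+.182*r.as_matrix()[:,2]-H
    print("t",round(float(o["time"]),2),"tip(X,Y,Z)",np.round([t@cx,t@cy,t@Z],4),"pos",np.round(p,3),"q",np.round(o["q"],2),"F",np.round(o["ft_force"],2),"roterr",np.round((r.inv()*RT).as_rotvec(),3))
    return p,r
def delta(X,Y,Zz,Rg=RT):
    p,r=show();g=H+X*cx+Y*cy+Zz*Z-.182*Rg.as_matrix()[:,2]
    print("row",np.round(r.inv().apply(g-p)/.04,3),np.round((r.inv()*Rg).as_rotvec(),3))
def lid(cam):
    P=pts(camera(cam)).reshape(-1,3)-H;Q=np.column_stack([P@cx,P@cy,P@Z]);return Q
E
python3 - <<'E'
from h import *
delta(.095,-.20,.21)
E
```

```text
t 0.1 tip(X,Y,Z) [-0.3543 -0.5948  0.1019] pos [ 0.157 -0.605  0.404] q [-1.5   0.53  1.43  0.    1.18 -0.18] F [-0.69  0.13  0.39] roterr [ 0.62   1.011 -0.977]
row [12.619 -0.053 -0.072] [ 0.62   1.011 -0.977]
```

>>> move_arm(commands=[[[12.6,0,0,0.62,1.01,-0.98],[12.6,0,0,0.62,1.01,-0.98],[12.6,0,0,0.62,1.01,-0.98],[12.6,0,0,0.62,1.01,-0.98],[12.6,0,0,0.62,1.01,-0.98],[12.6,0,0,0.62,1.01,-0.98],[12.6,0,0,0.62,1.01,-0.98],[12.6,0,0,0.62,1.01,-0.98],[12.6,0,0,0.62,1.01,-0.98],[12.6,0,0,0.62,1.01,-0.98],[12.6,0,0,0.62,1.01,-0.98],[12.6,0,0,0.62,1.01,-0.98]]], claw=1, squeeze=10)

```text
time: 1.6
position: [0.6432, -0.4796, 0.4059]
tool_rot: [0.658, 0.53, 0.418, -0.335]
ft_force: [-0.1, 0.2, -0.5]
grip_width: 0.0006
grip_force: 0.0
```

```bash
python3 - <<'E'
from h import *
delta(.095,-.20,.21)
E
```

```text
t 1.6 tip(X,Y,Z) [ 0.0943 -0.2044  0.2083] pos [ 0.643 -0.48   0.406] q [-0.89  0.94  0.77  0.96  2.1  -0.46] F [-0.06  0.22 -0.5 ] roterr [0.001 0.004 0.002]
row [0.065 0.022 0.081] [0.001 0.004 0.002]
```

>>> move_arm(commands=[[[-4.94,-6.9,2.3,0,0,0],[-4.94,-6.9,2.3,0,0,0],[-4.94,-6.9,2.3,0,0,0],[-4.94,-6.9,2.3,0,0,0],[-4.94,-6.9,2.3,0,0,0],[-4.94,-6.9,2.3,0,0,0],[-4.94,-6.9,2.3,0,0,0],[-4.94,-6.9,2.3,0,0,0],[-4.94,-6.9,2.3,0,0,0]]])

```text
time: 2.72
position: [0.3762, -0.4217, 0.1875]
tool_rot: [0.657, 0.532, 0.417, -0.334]
ft_force: [0.4, -0.2, -0.6]
grip_width: 0.0001
grip_force: 0.0
```

```bash
python3 - <<'E'
from h import *
show()
E
```

```text
t 2.73 tip(X,Y,Z) [-0.1793 -0.205  -0.0104] pos [ 0.376 -0.422  0.188] q [-1.16  0.94  1.54  0.56  1.68 -1.2 ] F [ 0.39 -0.23 -0.59] roterr [-0.001  0.006  0.005]
```

>>> move_arm(commands=[[[4.94,6.9,-2.3,0,0,0],[4.94,6.9,-2.3,0,0,0],[4.94,6.9,-2.3,0,0,0],[4.94,6.9,-2.3,0,0,0],[4.94,6.9,-2.3,0,0,0],[4.94,6.9,-2.3,0,0,0],[4.94,6.9,-2.3,0,0,0],[5.0,7.0,-1.0,0,0,0],[5.0,7.0,0.5,0,0,0],[5.0,7.0,1.7,0,0,0],[5.0,7.0,1.7,0,0,0],[5.0,7.0,1.7,0,0,0]]])

```text
time: 4.22
position: [0.6792, -0.3369, 0.3388]
tool_rot: [0.657, 0.531, 0.417, -0.336]
ft_force: [0.1, -0.1, 0.1]
grip_width: 0.0005
grip_force: 0.0
```

```bash
python3 - <<'E'
from h import *
show();cv2.imwrite("pics/s2.png",camera("scene")["pixels"][120:340,180:460])
E
```

```text
t 4.22 tip(X,Y,Z) [ 0.0983 -0.0572  0.1413] pos [ 0.679 -0.337  0.339] q [-0.74  0.9   1.04  0.95  1.84 -0.58] F [ 0.12 -0.09  0.06] roterr [-0.002  0.003  0.002]
```

View pics/s2.png

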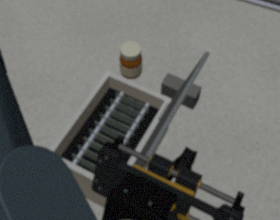

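The crop shows the gripper behind the lid at its right end, around (180,180), with the lid still leaning back and the jar and box untouched. Next I back off 25 mm for body clearance and push the lid forward.

>>> move_arm(commands=[[[-0.26,-0.3,-0.57,0,0,0],[-0.26,-0.7,-0.57,0,0,0],[-0.26,-0.9,-0.57,0,0,0],[-0.26,-1.1,-0.57,0,0,0],[-0.26,-1.3,-0.57,0,0,0],[-0.26,-1.5,-0.57,0,0,0],[-0.26,-1.7,-0.57,0,0,0],[-0.26,-1.9,-0.57,0,0,0],[-0.26,-2.1,-0.57,0,0,0],[-0.26,-2.25,-0.57,0,0,0]]])

```text
time: 5.52
position: [0.5858, -0.3419, 0.3388]
tool_rot: [0.657, 0.53, 0.417, -0.336]
ft_force: [2.0, 0.3, 0.4]
grip_width: -0.0001
grip_force: 0.4
```

```bash
cat >> h.py <<'E'
def ang(cam="scene"):
    Q=lid(cam);m=(Q[:,2]>.02)&(Q[:,2]<.2)&(Q[:,1]>-.04)&(Q[:,1]<.1)&(Q[:,0]>-.19)&(Q[:,0]<.09)
    Q=Q[m];c=Q.mean(0);d=np.linalg.svd(Q[:,[0,2]]-c[[0,2]],full_matrices=0)[2][0];d*=np.sign(d[1])
    print("lid",len(Q),round(float(np.arctan2(d[1],-d[0])),3))
E
python3 - <<'E'
from h import *
show();ang()
E
```

```text
t 5.53 tip(X,Y,Z) [ 0.0081 -0.082   0.1414] pos [ 0.586 -0.342  0.339] q [-0.83  0.81  1.27  0.87  1.83 -0.74] F [1.98 0.27 0.38] roterr [-0.002  0.003  0.002]
lid 2565 1.498
```

>>> move_arm(commands=[[[0,-0.2,0,0,0,0],[0,-0.4,0,0,0,0],[0,-0.5,0,0,0,0],[-0.67,-0.5,-1.43,0,0,0],[-0.67,-0.5,-1.43,0,0,0],[-1.37,-1.8,-1.1,0,0,0],[-1.37,-2.95,-1.1,0,0,0],[-1.37,-2.95,-1.1,0,0,0],[-0.7,-2.95,0.33,0,0,0],[-0.7,-2.95,0.33,0,0,0]]])

```text
time: 6.82
position: [0.4719, -0.3135, 0.3083]
tool_rot: [0.655, 0.531, 0.417, -0.338]
ft_force: [-0.9, 0.1, 0.8]
grip_width: 0.0003
grip_force: 0.0
```

```bash
python3 - <<'E'
from h import *
show();ang()
E
```

```text
t 6.83 tip(X,Y,Z) [-0.1099 -0.0785  0.1112] pos [ 0.472 -0.313  0.308] q [-0.94  0.74  1.58  0.75  1.73 -0.98] F [-0.85  0.11  0.83] roterr [-0.006  0.001  0.003]
lid 4238 1.247
```

Finger is in place with the lid at 1.25 and falling; wait for the catch.

>>> move_arm(commands=[[[0,0,0,0,0,0],[0,0,0,0,0,0],[0,0,0,0,0,0],[0,0,0,0,0,0],[0,0,0,0,0,0],[0,0,0,0,0,0],[0,0,0,0,0,0],[0,0,0,0,0,0],[0,0,0,0,0,0],[0,0,0,0,0,0],[0,0,0,0,0,0],[0,0,0,0,0,0]]])

```text
time: 8.38
position: [0.471, -0.3171, 0.3077]
tool_rot: [0.657, 0.53, 0.417, -0.336]
ft_force: [-1.4, 0.9, -1.6]
grip_width: 0.0005
grip_force: 0.5
```

```bash
python3 - <<'E'
from h import *
show();ang()
cv2.imwrite("pics/s3.png",camera("scene")["pixels"][120:340,160:440])
E
```

```text
t 8.38 tip(X,Y,Z) [-0.1093 -0.0824  0.1102] pos [ 0.471 -0.317  0.308] q [-0.94  0.74  1.57  0.75  1.73 -0.98] F [-1.38  0.92 -1.64] roterr [-0.002  0.003  0.002]
lid 5558 0.936
```

View pics/s3.png

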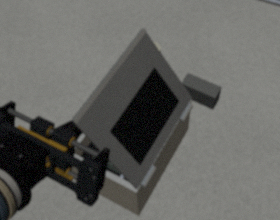

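The crop shows the lid resting well open at about 53°, its right front edge on the finger near (85,150). I'll hold it for a moment and then plan the lowering.

>>> move_arm(commands=[[[0,0,0,0,0,0],[0,0,0,0,0,0],[0,0,0,0,0,0],[0,0,0,0,0,0],[0,0,0,0,0,0],[0,0,0,0,0,0],[0,0,0,0,0,0],[0,0,0,0,0,0]]])

```text
time: 9.48
position: [0.4711, -0.3173, 0.3078]
tool_rot: [0.657, 0.53, 0.418, -0.336]
ft_force: [-0.3, 1.6, -1.4]
grip_width: 0.0005
grip_force: 0.5
```

```bash
python3 - <<'E'
from h import *
from scipy.interpolate import PchipInterpolator as P
show();ang()
th=P([0,1.5,3,4.5,6,7.5,9],[.936,.74,.47,.25,.10,.03,-.05])
def c(a):
    rho=np.interp(a,[0,.936],[.176,.165]);h=.015*np.sin(max(a,0))+.0105*np.cos(a)
    return np.array([-rho*np.cos(a)-h*np.sin(a),0,rho*np.sin(a)-h*np.cos(a)])
c0=c(.936);print(c0,c(-.05))
for k in range(6):
    s=c(th(k*1.5));L=[]
    for i in range(1,13):
        d=(c(th(k*1.5+i/8))-s)/.04;ca,sa=np.cos(np.radians(25)),np.sin(np.radians(25))
        L.append([round(float(v),2) for v in (ca*d[2],d[0],-sa*d[2])]+[0,0,0])
    print(L)
E
```

```text
t 9.47 tip(X,Y,Z) [-0.109  -0.0825  0.1103] pos [ 0.471 -0.317  0.308] q [-0.94  0.74  1.57  0.75  1.73 -0.98] F [-0.32  1.63 -1.39] roterr [-0.002  0.003  0.003]
lid 5552 0.938
[-0.1125859   0.          0.12200193] [-0.17525592  0.         -0.01927011]
[[-0.03, -0.04, 0.01, 0, 0, 0], [-0.07, -0.09, 0.03, 0, 0, 0], [-0.1, -0.13, 0.05, 0, 0, 0], [-0.14, -0.18, 0.06, 0, 0, 0], [-0.18, -0.23, 0.08, 0, 0, 0], [-0.22, -0.28, 0.1, 0, 0, 0], [-0.26, -0.33, 0.12, 0, 0, 0], [-0.31, -0.38, 0.14, 0, 0, 0], [-0.35, -0.43, 0.17, 0, 0, 0], [-0.4, -0.48, 0.19, 0, 0, 0], [-0.45, -0.53, 0.21, 0, 0, 0], [-0.51, -0.58, 0.24, 0, 0, 0]]
[[-0.06, -0.05, 0.03, 0, 0, 0], [-0.12, -0.1, 0.05, 0, 0, 0], [-0.18, -0.16, 0.08, 0, 0, 0], [-0.25, -0.21, 0.12, 0, 0, 0], [-0.32, -0.27, 0.15, 0, 0, 0], [-0.39, -0.32, 0.18, 0, 0, 0], [-0.47, -0.37, 0.22, 0, 0, 0], [-0.54, -0.42, 0.25, 0, 0, 0], [-0.62, -0.47, 0.29, 0, 0, 0], [-0.69, -0.52, 0.32, 0, 0, 0], [-0.77, -0.56, 0.36, 0, 0, 0], [-0.83, -0.59, 0.39, 0, 0, 0]]
[[-0.07, -0.03, 0.03, 0, 0, 0], [-0.13, -0.07, 0.06, 0, 0, 0], [-0.2, -0.1, 0.09, 0, 0, 0], [-0.27, -0.1
[... 657 characters left out ...]
 0], [-0.05, -0.01, 0.02, 0, 0, 0], [-0.08, -0.01, 0.04, 0, 0, 0], [-0.1, -0.01, 0.05, 0, 0, 0], [-0.12, -0.01, 0.05, 0, 0, 0], [-0.14, -0.01, 0.06, 0, 0, 0], [-0.16, -0.01, 0.07, 0, 0, 0], [-0.17, -0.01, 0.08, 0, 0, 0], [-0.19, -0.02, 0.09, 0, 0, 0], [-0.21, -0.02, 0.1, 0, 0, 0], [-0.23, -0.02, 0.11, 0, 0, 0], [-0.25, -0.02, 0.12, 0, 0, 0]]
[[-0.02, -0.0, 0.01, 0, 0, 0], [-0.05, -0.0, 0.02, 0, 0, 0], [-0.07, -0.0, 0.03, 0, 0, 0], [-0.09, -0.0, 0.04, 0, 0, 0], [-0.12, -0.0, 0.05, 0, 0, 0], [-0.14, -0.0, 0.07, 0, 0, 0], [-0.17, 0.0, 0.08, 0, 0, 0], [-0.2, 0.0, 0.09, 0, 0, 0], [-0.23, 0.01, 0.1, 0, 0, 0], [-0.25, 0.01, 0.12, 0, 0, 0], [-0.28, 0.01, 0.13, 0, 0, 0], [-0.31, 0.02, 0.14, 0, 0, 0]]
```

>>> move_arm(commands=[[[-0.03,-0.04,0.01,0,0,0],[-0.07,-0.09,0.03,0,0,0],[-0.1,-0.13,0.05,0,0,0],[-0.14,-0.18,0.06,0,0,0],[-0.18,-0.23,0.08,0,0,0],[-0.22,-0.28,0.1,0,0,0],[-0.26,-0.33,0.12,0,0,0],[-0.31,-0.38,0.14,0,0,0],[-0.35,-0.43,0.17,0,0,0],[-0.4,-0.48,0.19,0,0,0],[-0.45,-0.53,0.21,0,0,0],[-0.51,-0.58,0.24,0,0,0]]])

```text
time: 11.02
position: [0.4484, -0.3124, 0.285]
tool_rot: [0.657, 0.531, 0.418, -0.336]
ft_force: [-1.8, 0.4, -0.3]
grip_width: 0.0005
grip_force: 0.5
```

```bash
python3 - <<'E'
from h import *
show();ang()
E
```

```text
t 11.03 tip(X,Y,Z) [-0.1323 -0.0826  0.0876] pos [ 0.448 -0.312  0.285] q [-0.97  0.76  1.63  0.73  1.68 -1.05] F [-1.83  0.36 -0.33] roterr [-0.001  0.003  0.003]
lid 5886 0.738
```

>>> move_arm(commands=[[[-0.06,-0.05,0.03,0,0,0],[-0.12,-0.1,0.05,0,0,0],[-0.18,-0.16,0.08,0,0,0],[-0.25,-0.21,0.12,0,0,0],[-0.32,-0.27,0.15,0,0,0],[-0.39,-0.32,0.18,0,0,0],[-0.47,-0.38,0.22,0,0,0],[-0.54,-0.44,0.25,0,0,0],[-0.62,-0.5,0.29,0,0,0],[-0.69,-0.55,0.32,0,0,0],[-0.77,-0.6,0.36,0,0,0],[-0.83,-0.64,0.39,0,0,0]]])

```text
time: 12.58
position: [0.4235, -0.3071, 0.2482]
tool_rot: [0.657, 0.531, 0.418, -0.336]
ft_force: [-0.1, 1.1, -1.1]
grip_width: 0.0005
grip_force: 0.6
```

```bash
python3 - <<'E'
from h import *
show();ang()
E
```

```text
t 12.57 tip(X,Y,Z) [-0.1577 -0.0828  0.0506] pos [ 0.424 -0.307  0.248] q [-1.    0.8   1.7   0.7   1.61 -1.13] F [-0.1   1.09 -1.11] roterr [-0.001  0.004  0.003]
lid 5707 0.46
```

Lid follows the finger exactly; continue.

>>> move_arm(commands=[[[-0.07,-0.03,0.03,0,0,0],[-0.13,-0.07,0.06,0,0,0],[-0.2,-0.1,0.09,0,0,0],[-0.27,-0.13,0.13,0,0,0],[-0.33,-0.15,0.16,0,0,0],[-0.4,-0.18,0.19,0,0,0],[-0.46,-0.2,0.22,0,0,0],[-0.53,-0.23,0.25,0,0,0],[-0.59,-0.25,0.27,0,0,0],[-0.65,-0.26,0.3,0,0,0],[-0.7,-0.28,0.33,0,0,0],[-0.76,-0.3,0.35,0,0,0]]])

```text
time: 14.12
position: [0.4118, -0.3047, 0.2148]
tool_rot: [0.657, 0.53, 0.418, -0.336]
ft_force: [-0.6, 1.1, -2.1]
grip_width: 0.0004
grip_force: 0.7
```

>>> move_arm(commands=[[[-0.05,-0.01,0.02,0,0,0],[-0.11,-0.03,0.05,0,0,0],[-0.16,-0.04,0.07,0,0,0],[-0.21,-0.05,0.1,0,0,0],[-0.26,-0.06,0.12,0,0,0],[-0.31,-0.07,0.14,0,0,0],[-0.35,-0.08,0.16,0,0,0],[-0.39,-0.08,0.18,0,0,0],[-0.44,-0.09,0.2,0,0,0],[-0.47,-0.09,0.22,0,0,0],[-0.51,-0.1,0.24,0,0,0],[-0.54,-0.1,0.25,0,0,0]]])

```text
time: 15.62
position: [0.4079, -0.304, 0.1911]
tool_rot: [0.657, 0.53, 0.418, -0.336]
ft_force: [-0.8, 1.4, -1.7]
grip_width: 0.0005
grip_force: 0.8
```

```bash
python3 - <<'E'
from h import *
show();c=camera("scene");cv2.imwrite("pics/s4.png",cv2.resize(c["pixels"][160:370,160:420],None,fx=2,fy=2))
ang()
E
```

```text
t 15.62 tip(X,Y,Z) [-0.1737 -0.0831 -0.0064] pos [ 0.408 -0.304  0.191] q [-1.02  0.9   1.73  0.68  1.52 -1.22] F [-0.76  1.38 -1.67] roterr [-0.002  0.003  0.003]
lid 2496 0.079
```

View pics/s4.png

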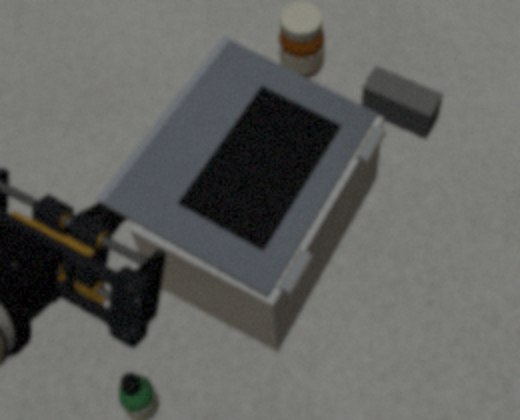

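The view shows the lid nearly shut, about 0.08 rad, on the finger at its right front corner (110,205). The bottle at (135,395) is clear of the gripper.

>>> move_arm(commands=[[[-0.03,0,0.01,0,0,0],[-0.05,-0.01,0.02,0,0,0],[-0.08,-0.01,0.04,0,0,0],[-0.1,-0.01,0.05,0,0,0],[-0.12,-0.01,0.05,0,0,0],[-0.14,-0.01,0.06,0,0,0],[-0.16,-0.01,0.07,0,0,0],[-0.17,-0.01,0.08,0,0,0],[-0.19,-0.02,0.09,0,0,0],[-0.21,-0.02,0.1,0,0,0],[-0.23,-0.02,0.11,0,0,0],[-0.25,-0.02,0.12,0,0,0]]])

```text
time: 17.23
position: [0.4072, -0.3039, 0.18]
tool_rot: [0.657, 0.531, 0.418, -0.336]
ft_force: [-0.6, -1.1, -2.1]
grip_width: 0.0002
grip_force: 1.0
```

>>> move_arm(commands=[[[-0.02,0,0.01,0,0,0],[-0.04,0,0.02,0,0,0],[-0.06,0,0.03,0,0,0],[-0.08,0,0.04,0,0,0],[-0.1,0,0.05,0,0,0],[-0.12,0,0.06,0,0,0],[-0.14,0,0.07,0,0,0],[-0.16,0,0.08,0,0,0],[-0.18,0,0.09,0,0,0],[-0.2,0,0.1,0,0,0],[-0.22,0,0.11,0,0,0],[-0.24,0,0.12,0,0,0]]])

```text
time: 18.73
position: [0.4072, -0.3035, 0.1693]
tool_rot: [0.657, 0.531, 0.418, -0.336]
ft_force: [-0.0, -0.2, 0.1]
grip_width: 0.0006
grip_force: 0.0
```

```bash
cat >> h.py <<'E'
def ang0():
    Q=lid("scene");m=(abs(Q[:,1])<.09)&(Q[:,0]>-.18)&(Q[:,0]<-.01)&(Q[:,2]>-.02)&(Q[:,2]<.06)
    Q=Q[m];print("shut fit slope,z0",np.polyfit(-Q[:,0],Q[:,2],1))
E
python3 - <<'E'
from h import *
show();ang0()
E
```

```text
t 18.73 tip(X,Y,Z) [-0.1744 -0.0828 -0.0282] pos [ 0.407 -0.304  0.169] q [-1.02  0.94  1.73  0.68  1.49 -1.25] F [-0.03 -0.25  0.08] roterr [-0.002  0.003  0.003]
shut fit slope,z0 [-0.00078358  0.0094045 ]
```

The lid is shut and level, and the finger is unloaded. Now I withdraw along the finger axis and lift away.

>>> move_arm(commands=[[[-0.05,-0.05,-0.3,0,0,0],[-0.05,-0.1,-0.8,0,0,0],[-0.05,-0.1,-1.5,0,0,0],[-0.05,-0.1,-2.4,0,0,0],[-0.05,-0.1,-3.2,0,0,0],[-0.05,-0.1,-3.5,0,0,0],[1.5,-0.1,-4.2,0,0,0],[2.5,-0.1,-4.7,0,0,0],[2.5,-0.1,-4.7,0,0,0],[2.5,-0.1,-4.7,0,0,0],[2.5,-0.1,-4.7,0,0,0]]])

```text
time: 20.15
position: [0.3758, -0.4269, 0.3385]
tool_rot: [0.657, 0.53, 0.418, -0.337]
ft_force: [-0.1, 0.0, 0.1]
grip_width: 0.0003
grip_force: 0.0
```

```bash
python3 - <<'E'
from h import *
show();ang0()
c=camera("top");b=pts(c)
for p in [(452,221),(285,211),(303,162)]: print(p,np.round(b[p[1],p[0]],3))
cv2.imwrite("pics/t5.png",c["pixels"][80:340,240:520])
E
```

```text
t 20.15 tip(X,Y,Z) [-0.1788 -0.2099  0.1414] pos [ 0.376 -0.427  0.339] q [-1.16  0.72  1.5   0.59  1.91 -1.05] F [-0.14  0.01  0.14] roterr [-0.002  0.001  0.001]
shut fit slope,z0 [-0.00092392  0.0094249 ]
(452, 221) [ 0.499 -0.281  0.055]
(285, 211) [0.525 0.139 0.085]
(303, 162) [0.655 0.096 0.05 ]
```

View pics/t5.png

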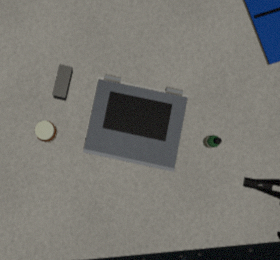

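The lid is fully shut, centred near (137,122) in this crop. The jar (45,131), box (63,82) and bottle (212,141) stand where they were, and the gripper is clear.

```bash
python3 -c "
from rig import *
print(hand_in())"
```

```text
the job is handed in; nothing more can be done
None
```

The lid is shut: I tipped it past upright, caught it on the finger and rested it at about 0.94 rad, then lowered it gently until shut at about 20 s; the bottle, jar and box have not moved, the arm is clear, and the job is handed in.

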